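# Clear a bench-chest flap and pop its touch catch

## Robot

A 6-joint arm with a two-finger parallel gripper is mounted at the origin on the work surface. World frame = base frame: x ahead of the robot, y to its left, z up, the work surface at z = 0. Lengths are in m, angles in degrees, forces in N, time in s.
With the tool pointing down it reaches from about 0.4 to 0.825 m from the base axis. Payload 7 kg.
Tool frame: the origin (TCP) lies midway between the tips of the shut fingers; the grasp point (between the pads) lies 19 mm behind it (ctrl.hold_point_z is the distance from the TCP to the grasp point, in m); z points along the fingers, y is the line along which they close (so a half turn about z gives the same grasp; the last joint's range is limited). The gripper opens to 88 mm and grips with 3 to 60 N. Pads are 19 mm wide; open, the fingers measure 130 mm over their backs; the gripper's body (78 mm by 193 mm) begins 47 mm behind the grasp point.
Start: joints at [87.439, 20.546, 0.682, 0, -70.136, -16.507], TCP at [0.221, 0.638, 0.227] pointing down, gripper open.
Joint ranges: [-176.03, 176.03], [-82.01, 121.73], [-58.28, 71.71], [-173.87, 95.51], [-174.79, -0.11], [-173.66, 173.66]. Speed limits (degrees/s): [136.94, 136.94, 172.46, 180, 180, 180].

## Interface

Orientations are given as [roll, pitch, yaw] about the fixed x, y, z axes, in that order (R = Rz(yaw) Ry(pitch) Rx(roll)).
In Python, from plant import ctrl gives the robot as it stands.
- The arm moves only by the tool apply_moves, never from a script. Its argument "deltas" is a list of rows, each an object with "fingers": the finger opening in mm, from 0 to 87.6; "delta_pos": the shift along the tool's x, y, z in mm, a list of three; "angular": the turn, a rotation vector about the tool's x, y, z in degrees, a list of three. A call has 1 to 10 rows; each row is the pose to reach, as a shift and turn from the pose commanded when the call began, along the tool's axes at that moment; what a row does not reach only later rows make up. A row lasts 1/10 s, in which the tool goes at most 50 mm and 8.59 degrees, less where a joint would pass 70% of its speed; a pose out of reach is approached as far as the arm can. A call with a gripper value outside its range is refused whole. The fingers move at their own pace and stop on an object; the grip force is fixed at half the most. Time passes only in rows, so rows that repeat a pose let the fingers close. It gives the time, the measured TCP pose, the force, the opening and the grip force at its end, in the units of the state.
- ctrl.get_obs(): the state, without advancing time (a new reading comes with each control period).
- ctrl.snapshot(name): name is "side" or "top" or "wrist"; returns the picture (480x640x3 uint8, red, green, blue); there is no depth.
- ctrl.camera_params(name): a dict with "fx", "fy", "cx", "cy" (pixels), "cam_to_world" (4x4, takes a point from camera to world coordinates); the wrist camera has in their place "mount" (4x4, takes a point from camera to tool coordinates, whose origin is the TCP and whose axes are the flange's). Camera axes: x right, y up, looking along -z (the intrinsics and any distortion apply to the point x, -y, -z); pixel columns grow to the right and rows downward; lengths in m; the calibration is good to about 2 mm. A picture is of the moment at which its call begins: read the wrist's pose just before it. camera_params takes no time and is no camera call.
- ctrl.close_job(): hands the job in; it is judged then, once.
The state is a dict: "clock": time; "joint_pos": joint angles; "qvel": joint speeds; "tau": joint torques, N m; "tool_pos": TCP position; "orientation": TCP orientation; "force": force on the tool from outside, world axes, zero at the start; "moment": the same for the moment, N m; "opening": finger opening in m; "gripper_force": force on a finger pad.
Only numpy, scipy, OpenCV 4.12 (cv2) and the standard library are available. Lean on these libraries where they do the work, as an engineer would, in place of code of your own. Each camera call takes 0.05 s, during which the arm holds its last target. There are 200 camera calls.

## Task

On the jeweller's bench chest, push the charcoal block along, without lifting it, until it is wholly off the flap it lies on and rests on the fixed board between the two flaps. Then press that same flap down with a fingertip near its front edge, where the push-to-open catch is, and let go so that its spring leaves it standing ajar. Leave the other flap shut, the jar that stands on it where it is, and the pliers and the stone beside the chest alone.

Things in the scene. Friction and masses are not known exactly. Their poses are not given: they have to be found in the camera images.
- chest: Low dark-wood bench-top chest, fixed, 250 (x) x 476 (y) x 120 mm high; its place and yaw vary. Origin: centre of its underside. Axes: x from its front (drawers with knobs) to its back, y to its left, z up. Its top, left to right: left flap (y +70 to +220 mm), fixed middle board (y -68 to +68 mm, upper face at z = 120 mm), right flap (y -220 to -70 mm). Flaps span x -127 to +97 mm, overlapping the chest's front.
- flap_left (a joint): Angle of the left flap, rad: 0 shut, positive open. A push-push catch under its front edge holds it shut against a spring. Pressed down above the catch (about 3 N) it gives way to a stop 5 mm below shut (-0.0247); let go after 3.5 mm or more, and it swings up by itself within 1 s to stand ajar at about 0.3 (front edge 65 mm up). Pressing it fully down again relatches it.
- flap_right (a joint): Angle of the right flap, rad; same as flap_left, with its own catch. Each flap is a pale oak board 224 mm (x) x 150 mm (y) x 12 mm without handle, hinged along its rear (+x) edge, so its front edge rises. Shut, its upper face is at z = 122 mm, 2 mm above the middle board, 2 mm gaps at its sides.
- flap_left_press (a point): Point on the upper face of the left flap, right above its catch: midway along its width, 34 mm behind its front edge, at z = 122 mm when shut; moves with the flap.
- flap_right_press (a point): The same point on the right flap.
- block_center (a point): Centre of the black charcoal soldering block, a loose rectangular block 80 mm (its x) x 56 mm (its y) x 30 mm high, about 0.11 kg, lying flat on one of the flaps (left or right, changes from start to start), its long side roughly along the chest's x. The flap it lies on is the one to open.
- block: The same block; origin at the centre of its underside.
- jar_center (a point): Centre of the small glass jar with a metal cap, 44 mm diameter, 55 mm high, about 0.12 kg, loose, standing on the other flap. To be left alone.
- pliers: Round-nose pliers with dark grips, lying on the bench to the left of the chest, about 130 x 60 x 13 mm; bystander.
- stone: Rough grey stone, 76 mm across, 48 mm high, lying in a shallow clay bowl (190 mm across, 45 mm high) to the right of the chest; bystander.
Things that resemble listed ones, but are neither listed nor needed, are in the scene too. Of the things that look like the block, the larger one is meant. What is shaped like the part that bears jar_center but red is not meant.

How it is judged:
By the outcome, as a careful person would: the job done as asked, in the order asked, and still so for the second after the job is handed in, with the robot touching nothing.
It also fails if it takes over 45 s, if anything falls off the work surface, if the arm or the gripper's body presses on something with over 40 N, if the wrist force passes 120 N, or if a joint passes its speed limit or range.

## Working session

There is one attempt and no reset: what is moved stays moved. The work goes in short steps, Python scripts to look and compute and a tool call to move; the robot and the scene stay as the last step left them, time stands still between calls to the robot, and variables do not carry over. Pictures are saved under pics/ and viewed, at most 10 in all, crops included, and the job is handed in when it is done.

Besides the shell and the picture viewer there is one more tool, called as name(argument=value, ...) on one line, values as JSON. apply_moves: Moves the arm, as the interface text tells. Its arguments: {"type":"object","properties":{"deltas":{"type":"array"}},"required":["deltas"]}

```bash
mkdir -p pics; python3 - <<'E'
from plant import ctrl
import cv2,json,numpy as np
np.set_printoptions(precision=4,suppress=True)
print(ctrl.get_obs())
for n in("top","side"):
    cv2.imwrite(f"pics/{n}0.png",ctrl.snapshot(n)[:,:,::-1]); print(n,ctrl.camera_params(n))
print(ctrl.camera_params("wrist"))
E
```

```text
{'clock': 0.0, 'joint_pos': array([ 87.4382,  20.5913,   0.6336,  -0.0209, -70.1359, -16.5061]), 'qvel': array([ 0.0375,  0.0524, -0.0057,  0.0551,  0.0697, -0.057 ]), 'tau': array([ -0.0002, -58.2724,  29.3057,   6.9973,   0.007 ,  -0.0002]), 'tool_pos': array([0.2204, 0.6375, 0.2256]), 'orientation': array([179.9046,  -0.0077, -19.075 ]), 'force': array([-0.2849, -0.0324,  0.4818]), 'moment': array([ 0.0031, -0.0041, -0.0213]), 'gripper_force': 0.0, 'opening': 0.08740221955350681}
top {'fx': 571.716283910331, 'fy': 571.716283910331, 'cx': 327.91215049381856, 'cy': 234.52158753290612, 'cam_to_world': array([[ 0.0129,  0.9794, -0.2014,  0.3007],
       [-0.9999,  0.0121, -0.0054, -0.0097],
       [-0.0028,  0.2014,  0.9795,  1.3979],
       [ 0.    ,  0.    ,  0.    ,  1.    ]])}
side {'fx': 608.5481439375629, 'fy': 608.5481439375629, 'cx': 322.7739356761133, 'cy': 235.4736354318601, 'cam_to_world': array([[ 0.7628,  0.5029, -0.4065, -0.1387],
       [-0.6466,  0.585 , -0.4896, -0.8512],
       [-0.0085,  0.6363,  0.7714,  1.4064],
       [ 0.    ,  0.    ,  0.    ,  1.    ]])}
{'fx': 424.2730263911822, 'fy': 424.2730263911822, 'cx': 317.2583699517557, 'cy': 238.8519055931666, 'mount': array([[ 0.0004,  0.9504,  0.3109,  0.085 ],
       [ 1.    , -0.0005,  0.0002,  0.0006],
       [ 0.0003,  0.3109, -0.9504, -0.1574],
       [ 0.    ,  0.    ,  0.    ,  1.    ]])}
```

View pics/top0.png

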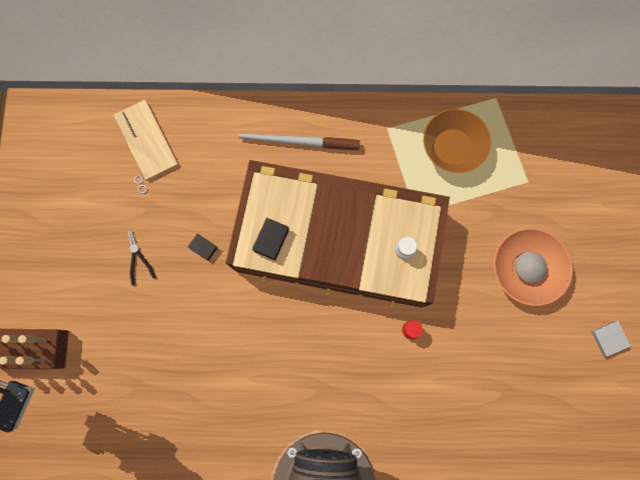

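View pics/side0.png

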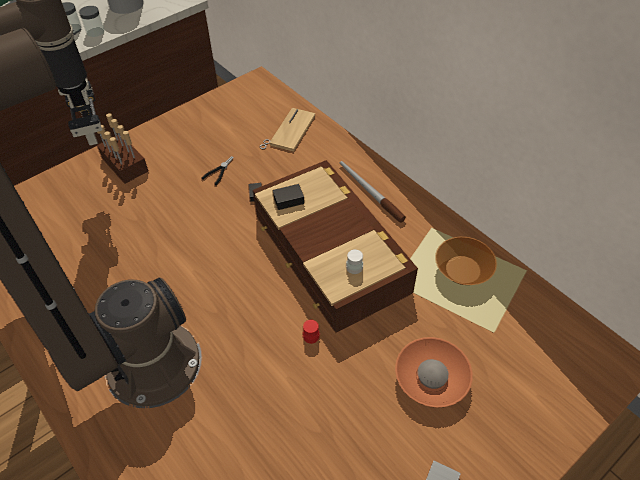

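The top view shows the block on the left flap at about (271,239) and the jar on the right flap at about (406,248). The small black decoy is on the bench at (203,247), and the arm is out of the way. Next I'll measure these in the top view.

```bash
cat > h.py <<'E'
import cv2,numpy as np
from plant import ctrl
np.set_printoptions(precision=4,suppress=True)
def ray(name,px,z):
    p=ctrl.camera_params(name);M=p["cam_to_world"]
    px=np.atleast_2d(np.array(px,float))
    d=np.c_[(px[:,0]-p["cx"])/p["fx"],-(px[:,1]-p["cy"])/p["fy"],-np.ones(len(px))]@M[:3,:3].T
    return M[:3,3]+d*((z-M[2,3])/d[:,2])[:,None]
def big(mask,roi):
    m=np.zeros_like(mask);x0,y0,x1,y1=roi;m[y0:y1,x0:x1]=mask[y0:y1,x0:x1]
    c=max(cv2.findContours(m,cv2.RETR_EXTERNAL,cv2.CHAIN_APPROX_NONE)[0],key=cv2.contourArea)
    return c[:,0,:]
def rect(name,c,z):
    w=ray(name,c,z)[:,:2]
    (cx,cy),s,a=cv2.minAreaRect((w*1000).astype(np.float32))
    return np.array([cx,cy]),s,a,cv2.boxPoints(((cx,cy),s,a))
E
python3 - <<'E'
from h import *
im=cv2.imread("pics/top0.png");hsv=cv2.cvtColor(im,cv2.COLOR_BGR2HSV)
for p in [(255,210),(290,250),(340,220),(271,232),(200,300),(244,210),(268,255)]: print(p,hsv[p[1],p[0]])
oak=((hsv[...,2]>180)&(hsv[...,1]<135)).astype(np.uint8)*255
for nm,roi in (("L",(225,160,318,290)),("R",(355,180,450,310))):
    c=big(oak,roi);print(nm,cv2.contourArea(c),*rect("top",c,.122),sep="\n")
blk=((hsv[...,2]<70)&(hsv[...,1]<110)).astype(np.uint8)*255
c=big(blk,(245,205,300,265));print("blk bbox",cv2.boundingRect(c),cv2.contourArea(c))
print(*rect("top",c,.152),sep="\n")
v=cv2.resize(im[150:310,220:460],None,fx=3.3,fy=3.3,interpolation=cv2.INTER_CUBIC)
cv2.imwrite("pics/crop.png",v)
E
```

```text
(255, 210) [ 18  92 246]
(290, 250) [ 18 100 222]
(340, 220) [ 10 156 119]
(271, 232) [16 41 68]
(200, 300) [ 14 137 209]
(244, 210) [ 12 135 108]
(268, 255) [ 4 31 66]
L
6109.5
[587.2235 118.4687]
(150.71603393554688, 223.19886779785156)
79.7004165649414
[[463.9487  64.2784]
 [683.551   24.3715]
 [710.4983 172.659 ]
 [490.896  212.5658]]
R
6287.5
[ 536.2084 -166.7955]
(150.77487182617188, 223.35435485839844)
79.83641052246094
[[ 412.9809 -221.2935]
 [ 632.8304 -260.7064]
 [ 659.436  -112.2975]
 [ 439.5865  -72.8846]]
blk bbox (254, 221, 34, 39) 461.0
[544.7202 122.9556]
(52.954071044921875, 79.245849609375)
66.86219024658203
[[497.8805 114.1779]
 [570.752   83.0387]
 [591.5599 131.7333]
 [518.6885 162.8725]]
```

View pics/crop.png

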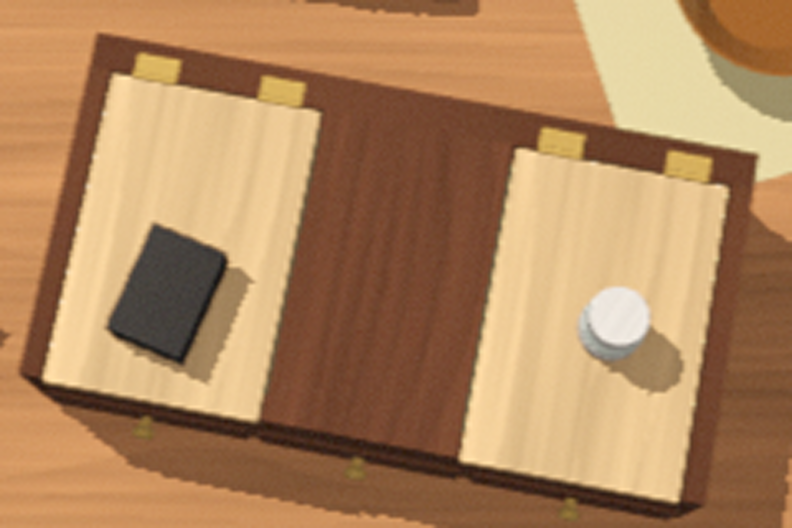

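apply_moves(deltas=[{"fingers":50,"delta_pos":[46,32,0],"angular":[0,0,8]},{"fingers":50,"delta_pos":[85,59,0],"angular":[0,0,16]},{"fingers":50,"delta_pos":[124,86,0],"angular":[0,0,24]},{"fingers":50,"delta_pos":[163,113,0],"angular":[0,0,32]},{"fingers":50,"delta_pos":[202,140,0],"angular":[0,0,40]},{"fingers":50,"delta_pos":[241,167,0],"angular":[0,0,48]},{"fingers":50,"delta_pos":[280,194,0],"angular":[0,0,56]},{"fingers":50,"delta_pos":[319,221,0],"angular":[0,0,64]},{"fingers":50,"delta_pos":[358,248,0],"angular":[0,0,72]},{"fingers":50,"delta_pos":[397,275,0],"angular":[0,0,81]}])

```text
clock: 1.1
tool_pos: [0.5065, 0.2465, 0.2265]
orientation: [180.0, -0.0, -100.0]
force: [0.3, 0.5, 0.1]
opening: 0.0502
gripper_force: 0.0
```

apply_moves(deltas=[{"fingers":50,"delta_pos":[28,-30,0],"angular":[0,0,0]},{"fingers":50,"delta_pos":[57,-60,0],"angular":[0,0,0]},{"fingers":50,"delta_pos":[57,-60,20],"angular":[0,0,0]},{"fingers":50,"delta_pos":[57,-60,50],"angular":[0,0,0]},{"fingers":50,"delta_pos":[57,-60,70],"angular":[0,0,0]},{"fingers":50,"delta_pos":[57,-60,70],"angular":[0,0,0]}])

```text
clock: 1.7
tool_pos: [0.5536, 0.1807, 0.1533]
orientation: [179.7, -0.2, -99.7]
force: [-0.0, -0.1, -1.2]
opening: 0.0498
gripper_force: 0.0
```

```bash
python3 - <<'E'
from h import *
o=ctrl.get_obs();print(o["tool_pos"],o["orientation"],o["force"])
a=ctrl.snapshot("side")[:,:,::-1][140:300,220:460];b=ctrl.snapshot("wrist")[:,:,::-1]
a=cv2.resize(a,(720,480),interpolation=cv2.INTER_CUBIC)
cv2.imwrite("pics/s1.png",np.hstack([cv2.resize(a,(400,267)),cv2.resize(b,(400,300))[:267]]))
cv2.imwrite("pics/s1.png",cv2.resize(np.vstack([cv2.resize(a,(450,300)),cv2.resize(b,(450,300))]),(450,600)))
E
```

```text
[0.5536 0.1807 0.1533] [179.725   -0.2192 -99.7219] [-0.0185 -0.0886 -1.1586]
```

View pics/s1.png

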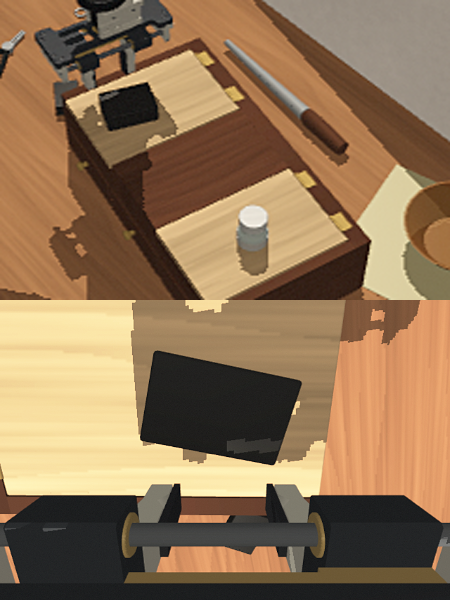

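The top half shows the gripper on the far left side of the flap. In the wrist view below it, the block at (220,408) sits midway between the fingers at columns 157 and 285. I'll lower and start pushing.

apply_moves(deltas=[{"fingers":50,"delta_pos":[0,0,12],"angular":[0,0,0]},{"fingers":50,"delta_pos":[0,0,22],"angular":[0,0,0]},{"fingers":50,"delta_pos":[0,0,22],"angular":[0,0,0]},{"fingers":50,"delta_pos":[8,0,22],"angular":[0,0,0]},{"fingers":50,"delta_pos":[16,0,22],"angular":[0,0,0]},{"fingers":50,"delta_pos":[24,0,22],"angular":[0,0,0]},{"fingers":50,"delta_pos":[32,0,22],"angular":[0,0,0]},{"fingers":50,"delta_pos":[40,0,22],"angular":[0,0,0]},{"fingers":50,"delta_pos":[50,0,22],"angular":[0,0,0]},{"fingers":50,"delta_pos":[60,0,22],"angular":[0,0,0]}])

```text
clock: 2.8
tool_pos: [0.5455, 0.1223, 0.1348]
orientation: [-180.0, 0.0, -99.7]
force: [0.7, 1.5, 0.5]
opening: 0.05
gripper_force: 0.7
```

```bash
python3 - <<'E'
from h import *
o=ctrl.get_obs();print(o["tool_pos"],o["orientation"],o["force"])
a=ctrl.snapshot("side")[:,:,::-1][140:300,220:460];b=ctrl.snapshot("wrist")[:,:,::-1]
cv2.imwrite("pics/s2.png",np.vstack([cv2.resize(a,(450,300)),cv2.resize(b,(450,300))]))
E
```

```text
[0.5455 0.1223 0.1348] [-179.9635    0.0272  -99.6535] [0.7474 1.5311 0.5006]
```

View pics/s2.png

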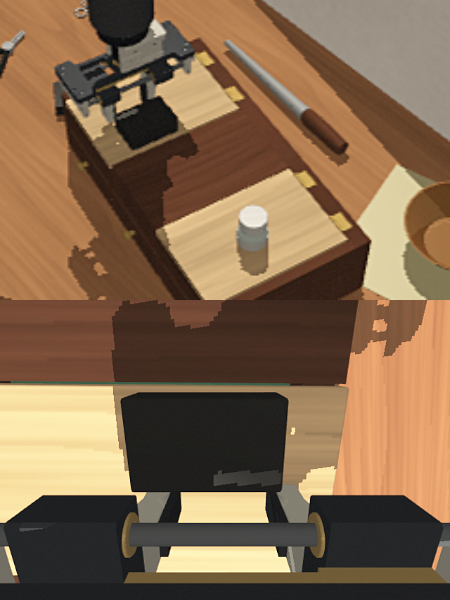

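The block has squared up against both fingers, with its leading edge nearly at the flap seam (wrist view row 385). I'll keep pushing.

apply_moves(deltas=[{"fingers":50,"delta_pos":[11,0,0],"angular":[0,0,0]},{"fingers":50,"delta_pos":[22,0,0],"angular":[0,0,0]},{"fingers":50,"delta_pos":[33,0,0],"angular":[0,0,0]},{"fingers":50,"delta_pos":[44,0,0],"angular":[0,0,0]},{"fingers":50,"delta_pos":[55,0,0],"angular":[0,0,0]},{"fingers":50,"delta_pos":[66,0,0],"angular":[0,0,0]},{"fingers":50,"delta_pos":[77,0,0],"angular":[0,0,0]},{"fingers":50,"delta_pos":[86,0,0],"angular":[0,0,0]},{"fingers":50,"delta_pos":[93,0,0],"angular":[0,0,0]},{"fingers":50,"delta_pos":[98,0,0],"angular":[0,0,0]}])

```text
clock: 3.9
tool_pos: [0.5288, 0.0256, 0.1346]
orientation: [180.0, -0.0, -99.7]
force: [0.0, 0.0, 0.0]
opening: 0.0499
gripper_force: 0.3
```

```bash
python3 - <<'E'
from h import *
o=ctrl.get_obs();print(o["tool_pos"],o["orientation"],o["force"])
a=ctrl.snapshot("side")[:,:,::-1][140:300,220:460];b=ctrl.snapshot("wrist")[:,:,::-1]
cv2.imwrite("pics/s3.png",np.vstack([cv2.resize(a,(450,300)),cv2.resize(b,(450,300))]))
E
```

```text
[0.5288 0.0256 0.1346] [179.9968  -0.0032 -99.6831] [0.004  0.018  0.0205]
```

View pics/s3.png

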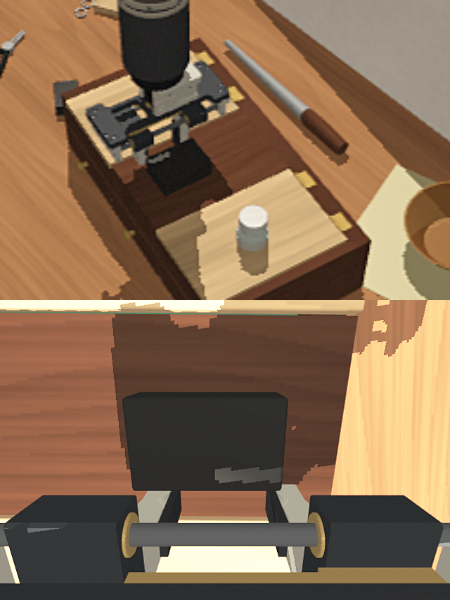

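The block lies wholly on the middle board, with the left-flap seam behind its trailing edge. I'll back off, lift, shut the fingers and go above the press point.

apply_moves(deltas=[{"fingers":50,"delta_pos":[-10,0,0],"angular":[0,0,0]},{"fingers":50,"delta_pos":[-20,0,-5],"angular":[0,0,0]},{"fingers":30,"delta_pos":[-30,0,-35],"angular":[0,0,0]},{"fingers":0,"delta_pos":[-65,18,-40],"angular":[0,0,0]},{"fingers":0,"delta_pos":[-102,36,-40],"angular":[0,0,0]},{"fingers":0,"delta_pos":[-102,36,-40],"angular":[0,0,0]},{"fingers":0,"delta_pos":[-102,36,-20],"angular":[0,0,0]},{"fingers":0,"delta_pos":[-102,36,0],"angular":[0,0,0]},{"fingers":0,"delta_pos":[-102,36,8],"angular":[0,0,0]},{"fingers":0,"delta_pos":[-102,36,8],"angular":[0,0,0]}])

```text
clock: 5.0
tool_pos: [0.5101, 0.133, 0.1257]
orientation: [179.9, -0.1, -99.6]
force: [-0.1, -0.2, -0.4]
opening: 0.0006
gripper_force: 0.0
```

```bash
python3 - <<'E'
from h import *
o=ctrl.get_obs();print(o["tool_pos"],o["orientation"],o["force"],o["opening"])
d=o["tool_pos"][:2]*1000-[576.5,-26.8];print("chest xy",d@[.9844,-.176],d@[.176,.9844])
E
```

```text
[0.5101 0.133  0.1257] [179.9084  -0.094  -99.6342] [-0.1264 -0.1778 -0.3608] 0.0005916545163529418
chest xy -93.45828429427318 145.59347120623187
```

apply_moves(deltas=[{"fingers":0,"delta_pos":[0,0,2],"angular":[0,0,0]},{"fingers":0,"delta_pos":[0,0,4],"angular":[0,0,0]},{"fingers":0,"delta_pos":[0,0,5.5],"angular":[0,0,0]},{"fingers":0,"delta_pos":[0,0,7],"angular":[0,0,0]},{"fingers":0,"delta_pos":[0,0,8.5],"angular":[0,0,0]},{"fingers":0,"delta_pos":[0,0,8.5],"angular":[0,0,0]},{"fingers":0,"delta_pos":[0,0,8.5],"angular":[0,0,0]}])

```text
clock: 5.7
tool_pos: [0.511, 0.1331, 0.1183]
orientation: [-180.0, 0.0, -99.7]
force: [0.6, 1.8, 1.8]
opening: 0.0006
gripper_force: 1.2
```

apply_moves(deltas=[{"fingers":0,"delta_pos":[0,0,0.6],"angular":[0,0,0]},{"fingers":0,"delta_pos":[0,0,1.2],"angular":[0,0,0]},{"fingers":0,"delta_pos":[0,0,1.2],"angular":[0,0,0]}])

```text
clock: 6.0
tool_pos: [0.511, 0.1331, 0.1176]
orientation: [-179.9, 0.0, -99.6]
force: [-1.1, 1.6, 7.8]
opening: 0.0008
gripper_force: 3.8
```

Force has risen to 8 N with the tip at 117.6 mm, so the flap is on its stop. Now I'll let go quickly, straight up.

apply_moves(deltas=[{"fingers":0,"delta_pos":[0,0,-45],"angular":[0,0,0]},{"fingers":0,"delta_pos":[0,0,-90],"angular":[0,0,0]},{"fingers":0,"delta_pos":[0,0,-130],"angular":[0,0,0]},{"fingers":0,"delta_pos":[-45,0,-150],"angular":[0,0,0]},{"fingers":0,"delta_pos":[-90,0,-150],"angular":[0,0,0]},{"fingers":0,"delta_pos":[-135,0,-150],"angular":[0,0,0]},{"fingers":0,"delta_pos":[-180,0,-150],"angular":[0,0,0]},{"fingers":0,"delta_pos":[-225,0,-150],"angular":[0,0,0]},{"fingers":0,"delta_pos":[-250,0,-150],"angular":[0,0,0]},{"fingers":0,"delta_pos":[-250,0,-150],"angular":[0,0,0]}])

```text
clock: 7.0
tool_pos: [0.5521, 0.382, 0.2643]
orientation: [179.9, -0.2, -99.5]
force: [-0.5, -0.9, -0.7]
opening: 0.0006
gripper_force: 0.0
```

```bash
python3 - <<'E'
from h import *
o=ctrl.get_obs();print(o["tool_pos"],o["force"])
a=ctrl.snapshot("side")[:,:,::-1][120:340,200:460];b=ctrl.snapshot("top")[:,:,::-1][140:340,180:460]
cv2.imwrite("pics/s4.png",np.vstack([cv2.resize(a,(420,300)),cv2.resize(b,(420,300))]))
E
```

```text
[0.5521 0.382  0.2643] [-0.5145 -0.8928 -0.7355]
```

View pics/s4.png

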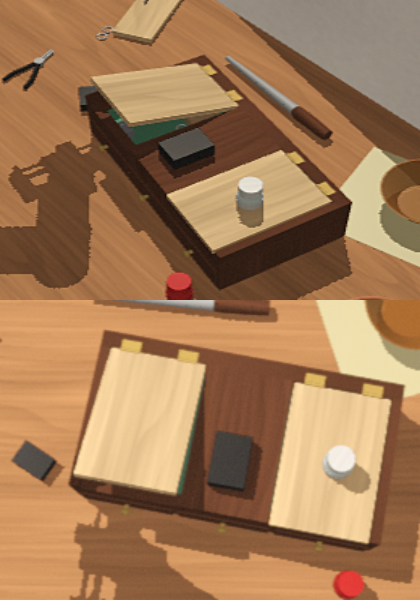

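The left flap stands ajar, the block rests on the middle board at about (230,460), the jar hasn't moved, and the arm is clear. I'll hand it in.

```bash
python3 -c "
from plant import ctrl
print(ctrl.close_job())"
```

```text
the job is handed in; nothing more can be done
None
```

The charcoal block is on the middle board, the left flap is standing ajar, the right flap and jar are as they were, the pliers and the stone were never approached, and the job was handed in at about 7 s.

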